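Point out the vial left out of the rack and the pocket where it belongs

TASK

A sample vial has been left standing on the bench outside its rack: show a colleague where it belongs. With the fingers pointing down, point at the top of that vial from a few centimetres above it and keep still there for a good second, then point in the same way, close above the rack, at the middle of its one empty pocket, and finish there, still pointing. Do not touch or move the vials, the rack, the tube block or the petri dish, and do not bring the fingertips low over any other vial or over the tube block, which would point out the wrong thing.

Things in the scene. Friction and masses are not known exactly. Their poses are not given: they have to be found in the camera images.
- vial_out_top (a point): centre of the cap top of the one vial that stands on the bench outside the rack, 53 mm above the bench; same kind as those in the rack (27 mm diameter, 53 mm tall screw-cap sample vial of clear plastic with a white ribbed cap (22 mm diameter)). z up
- vial_out: the vial that stands outside the rack: 27 mm diameter, 53 mm tall screw-cap sample vial of clear plastic with a white ribbed cap (22 mm diameter). Origin: centre of its underside, z up.
- seat_mouth (a point): centre of the mouth of the one empty pocket of the rack, in the plane of the rack's top, 40 mm above the bench. z up
- rack: vial rack, a blue plastic block fixed to the bench, 110 mm (its x) by 160 mm (its y) by 40 mm high, with six round pockets of 31 mm diameter, 35 mm deep, at x = -25 and +25 mm, y = -50, 0 and +50 mm. Five hold vials, whose caps stand 18 mm above the rack's top (58 mm above the bench). Which pocket is empty varies. Origin: centre of its underside, z up
- tube_block: bystander: closed storage block for micro tubes, 41x53x42 mm high, dark with a red lid, loose on the bench. Origin: centre of its underside. Far to the right is an obstacle that never moves: a magnifier lamp's folding arm, elbow at x 0.32, y -0.53, z 0.38 m; from a start near it, draw the hand back towards the base first
- dish: bystander: closed petri dish, 91 mm diameter, 16 mm high, loose on the bench. Origin: centre of its underside. Beyond it stands an obstacle that never moves: a heating mantle, a bowl of 195 mm radius reaching 290 mm above the bench, centre at x 0.70, y -0.04 m, with a glass flask in it
- vial_a: one of the five vials that stand in the rack: 27 mm diameter, 53 mm tall screw-cap sample vial of clear plastic with a white ribbed cap (22 mm diameter). Origin: centre of its underside, z up.
- vial_b: one of the five vials that stand in the rack: 27 mm diameter, 53 mm tall screw-cap sample vial of clear plastic with a white ribbed cap (22 mm diameter). Origin: centre of its underside, z up.
- vial_c: one of the five vials that stand in the rack: 27 mm diameter, 53 mm tall screw-cap sample vial of clear plastic with a white ribbed cap (22 mm diameter). Origin: centre of its underside, z up.
- vial_d: one of the five vials that stand in the rack: 27 mm diameter, 53 mm tall screw-cap sample vial of clear plastic with a white ribbed cap (22 mm diameter). Origin: centre of its underside, z up.
- vial_e: one of the five vials that stand in the rack: 27 mm diameter, 53 mm tall screw-cap sample vial of clear plastic with a white ribbed cap (22 mm diameter). Origin: centre of its underside, z up.

How it is judged:
By the outcome, as a careful person would: the job done as asked, in the order asked, and still so for the second after the job is handed in, with the robot touching nothing.
It also fails if it takes over 45 s, if anything falls off the work surface, if the arm or the gripper's body presses on something with over 40 N, if the wrist force passes 120 N, or if a joint passes its speed limit or range.

ROBOT

A 6-joint arm with a two-finger parallel gripper is mounted at the origin on a cart in front of the work surface, level with it; the furniture and walls round the work are solid. World frame = base frame: x ahead of the robot, y to its left, z up, the work surface at z = 0. Lengths are in m, angles in degrees, forces in N, time in s.
With the tool pointing down it reaches from about 0.35 to 0.875 m from the base axis. Payload 4.2 kg.
Tool frame: the origin (TCP) lies between the finger pads, 19 mm behind the fingertips; this is the grasp point; z points along the fingers, y is the line along which they close (so a half turn about z gives the same grasp; the last joint's range is limited). The gripper opens to 87 mm and grips with 3 to 60 N. Pads are 19 mm wide; open, the fingers measure 117 mm over their backs; the gripper's body (75 mm by 190 mm) begins 51 mm behind the grasp point.
Start: joints at [82.884, 22.042, 0.453, 0, -68.411, -14.817], TCP at [0.233, 0.58, 0.241] pointing down, gripper open.
Joint ranges: [-179.83, 179.83], [-69.29, 118.12], [-61.27, 80.66], [-181.25, 117.63], [-171.15, -9.14], [-177.46, 177.46]. Speed limits (degrees/s): [159.86, 159.86, 180, 180, 180, 180].

INTERFACE

Orientations are given as a 3x3 rotation matrix whose columns are the frame's x, y, z axes.
In Python, from station import sense, capture, finish_job, spot_in, tip_of gives the robot as it stands. The module is installed in compiled form; this text tells all that it offers.
- The arm moves only by the tool servo_tool, never from a script. Its arguments are lists of equal length, an entry for each row: "slide": the shift along the tool's x, y, z in m, a list of three; "spin": the turn about the tool's z in degrees; "grip": the closure, from 0 (fully open) to 1 (shut). A call has exactly 5 rows; each row is the pose to reach, as a shift and turn from the pose commanded when the call began, along the tool's axes at that moment; what a row does not reach only later rows make up. A row lasts 1/12 s, in which the tool goes at most 41.7 mm and 7.16 degrees, less where a joint would pass 70% of its speed; a pose out of reach is approached as far as the arm can. A call with a gripper value outside its range is refused whole. The fingers move at their own pace and stop on an object; the grip force is fixed at half the most. Time passes only in rows, so rows that repeat a pose let the fingers close, or fill a call up. It gives the time, the measured TCP pose, the force, the opening and the grip force at its end, in the units of the state.
- sense(): the state, without advancing time (a new reading comes with each control period).
- capture(name): name is "scene" or "top"; returns a dict with "pixels" (384x512x3 uint8, blue, green, red), "depth" (384x512 float32, m along the optical axis (not along the pixel's ray), 0 where there is no reading), "fx", "fy", "cx", "cy" (pixels), "k1" (the pictures are not rectified: a ray, as slopes to the right and down, at radius r is drawn at 1 + k1 r^2 times it, then the intrinsics apply), "R" (3x3) and "t" (3): a world point X has camera coordinates R X + t. Camera axes: x right, y down, z forward; pixel columns grow to the right and rows downward; lengths in m; the calibration is good to about 2 mm. A picture is of the moment at which its call begins.
- finish_job(): hands the job in; it is judged then, once.
Trained networks look in the newest picture that a camera, given by its name, has taken for a name from the list of things; names that differ only in an ending like _2 or _b are one class to them, and where a whole thing is asked for, a point or a joint stands for the part that bears it (a point fixed in the world has none). Each returns a list of dicts, best first, with "conf" (0 to 1); they miss things now and then, are a little off and sometimes report something else, mostly with a low value. They report only what shows in the picture. A call takes as long as a camera call.
- spot_in(thing, camera): "point" ([x, y, z] in m, in world coordinates, good to about 4 mm: the middle of the surface that is visible of it).
- tip_of(thing, camera): "point" ([x, y, z] in m, in world coordinates, good to about 4 mm: a listed point, or the origin of a listed thing).
The state is a dict: "time_s": time; "joints": joint angles; "joint_velocities": joint speeds; "effort": joint torques, N m; "tcp_pos": TCP position; "ee_rot": TCP orientation; "wrist_force": force on the tool from outside, world axes, zero at the start; "moment": the same for the moment, N m; "gripper_width": opening from 0.0 (shut) to 1.0 (fully open); "gripper_force": force on a finger pad.
Only numpy, scipy, OpenCV 4.12 (cv2) and the standard library are available. Lean on these libraries where they do the work, as an engineer would, in place of code of your own. Each camera call takes 0.05 s, during which the arm holds its last target. There are 200 camera calls.

## Working session

There is one attempt and no reset: what is moved stays moved. The work goes in short steps, Python scripts to look and compute and a tool call to move; the robot and the scene stay as the last step left them, time stands still between calls to the robot, and variables do not carry over. Pictures are saved under pics/ and viewed, at most 10 in all, crops included, and the job is handed in when it is done.

Besides the shell and the picture viewer there is one more tool, called after "Request:" as name(argument=value, ...) on one line, values as JSON. servo_tool: Moves the arm, as the interface text tells. Its arguments: {"type":"object","properties":{"slide":{"type":"array"},"spin":{"type":"array"},"grip":{"type":"array"}},"required":["slide","spin","grip"]}

```bash
mkdir -p pics
python3 - <<'E'
from station import *
import cv2,numpy as np
s=sense();print(s['time_s'],s['tcp_pos'],np.round(s['ee_rot'],3).tolist(),s['gripper_width'])
ims=[]
for c in("scene","top"):
    d=capture(c);cv2.imwrite(f"pics/{c}0.png",d["pixels"]);print(c,np.round(d["R"],3).tolist(),d["t"],d["fx"],d["cx"],d["cy"],d["k1"])
    for th in("vial_out_top","seat_mouth"):
        for r in tip_of(th,c)[:3]:print(' ',th,np.round(r["point"],4),r["conf"])
    for th in("vial_a","rack","tube_block","dish"):
        for r in tip_of(th,c)[:7]:print(' ',th,np.round(r["point"],4),r["conf"])
E
```

```text
0.0 [0.23321969 0.57923595 0.24016057] [[0.928, -0.374, -0.001], [-0.374, -0.928, -0.002], [0.0, 0.002, -1.0]] 0.9996112827229935
scene [[0.656, -0.754, 0.002], [-0.385, -0.337, -0.859], [0.649, 0.563, -0.511]] [-0.27436107  0.30364165  0.8623767 ] 354.41739759633236 252.15995076323728 192.98061693753942 -0.011370469841782674
  vial_out_top [ 0.5121  0.4739 -0.0064] 0.74
  vial_out_top [0.5055 0.4696 0.0521] 0.42
  seat_mouth [ 0.5077  0.4735 -0.0053] 0.67
  vial_a [0.5099 0.4695 0.0537] 0.68
  vial_a [0.5299 0.3347 0.0035] 0.5
  vial_a [0.5521 0.2692 0.0039] 0.46
  vial_a [0.5737 0.3115 0.0066] 0.46
  vial_a [0.5992 0.3622 0.0043] 0.41
  vial_a [0.5106 0.2948 0.0075] 0.36
  rack [ 5.523e-01  3.228e-01 -1.000e-04] 0.76
  tube_block [ 0.4514 -0.288   0.001 ] 0.98
  tube_block [0.51   0.2933 0.0073] 0.17
  dish [ 0.4282  0.0726 -0.0009] 0.87
top [[0.001, -1.0, -0.025], [-0.991, 0.002, -0.134], [0.134, 0.025, -0.991]] [0.10335202 0.51449198 1.24725046] 457.15726774723976 259.54007978350455 194.66149159657024 -0.052822853368162885
  vial_out_top [0.5144 0.4689 0.053 ] 0.58
  vial_out_top [0.5563 0.3247 0.0009] 0.27
  seat_mouth [0.5524 0.3797 0.0399] 0.59
  seat_mouth [0.5523 0.2712 0.0018] 0.34
  vial_a [0.5933 0.3565 0.005 ] 0.63
  vial_a [0.5082 0.2943 0.0081] 0.59
  vial_a [0.553  0.2701 0.0053] 0.52
  vial_a [0.5749 0.3104 0.0034] 0.52
  vial_a [0.5323 0.3403 0.0051] 0.48
  rack [0.5558 0.3268 0.0039] 0.58
  tube_block [ 0.4493 -0.2817 -0.0006] 0.53
  dish [ 0.4307  0.0767 -0.0032] 0.74
```

View pics/scene0.png

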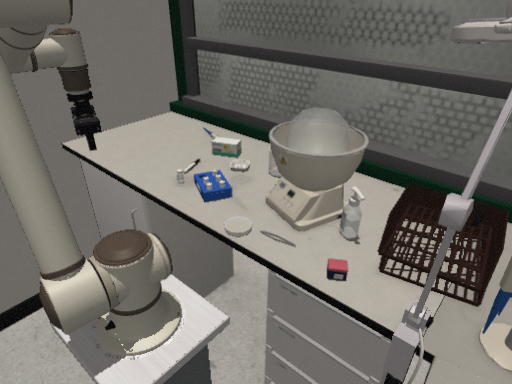

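View pics/top0.png

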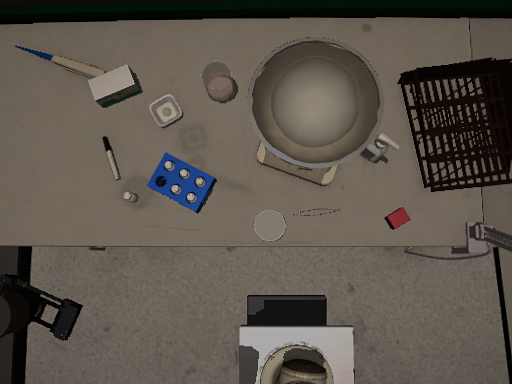

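The scene view shows the loose vial at (181,176) and the blue rack at (213,185). In the top view the loose vial is at (130,197), and the rack's empty pocket is the dark hole at (161,181), its left-end corner. This agrees with the networks' seat_mouth at about (0.552, 0.380). Next I'll refine the positions with my own pixels from both views.

```bash
cat > h.py <<'E'
import numpy as np,cv2
def ray(d,u,v):
    K=np.array([[d["fx"],0,d["cx"]],[0,d["fy"],d["cy"]],[0,0,1.]])
    p=cv2.undistortPoints(np.array([[[u,v]]],float),K,np.array([d["k1"],0,0,0.]))[0,0]
    R=np.array(d["R"]);return -R.T@d["t"],R.T@[p[0],p[1],1]
def onz(d,u,v,z):
    c,r=ray(d,u,v);return c+r*(z-c[2])/r[2]
def proj(d,X):
    K=np.array([[d["fx"],0,d["cx"]],[0,d["fy"],d["cy"]],[0,0,1.]])
    R=np.array(d["R"]);return cv2.projectPoints(np.array([X],float),cv2.Rodrigues(R)[0],np.array(d["t"],float),K,np.array([d["k1"],0,0,0.]))[0][0,0]
def tri(a,pa,b,pb):
    c1,r1=ray(a,*pa);c2,r2=ray(b,*pb)
    s=np.linalg.lstsq(np.c_[r1,-r2],c2-c1,rcond=None)[0]
    p,q=c1+r1*s[0],c2+r2*s[1];return (p+q)/2,np.linalg.norm(p-q)
E
python3 - <<'E'
from station import *
from h import *
T=capture("top");S=capture("scene")
for n,d,(x,y,w,h) in(("top",T,(110,145,115,75)),("scene",S,(165,150,80,60))):
    im=d["pixels"].copy();
    g=cv2.resize(im[y:y+h,x:x+w],None,fx=7,fy=7,interpolation=cv2.INTER_CUBIC)
    for X,c in(([.5124,.4695,.053],(0,0,255)),([.5524,.3797,.04],(0,255,255))):
        u=(proj(d,X)-[x,y]+.5)*7;cv2.drawMarker(g,tuple(int(i) for i in u),c,cv2.MARKER_CROSS,14,1);print(n,proj(d,X))
    cv2.imwrite(f"pics/{n}1.png",g)
E
```

```text
top [128.60961227 194.92349357]
top [161.81980985 181.46109419]
scene [179.92237597 168.95803578]
scene [202.52672563 175.17264588]
```

View pics/top1.png

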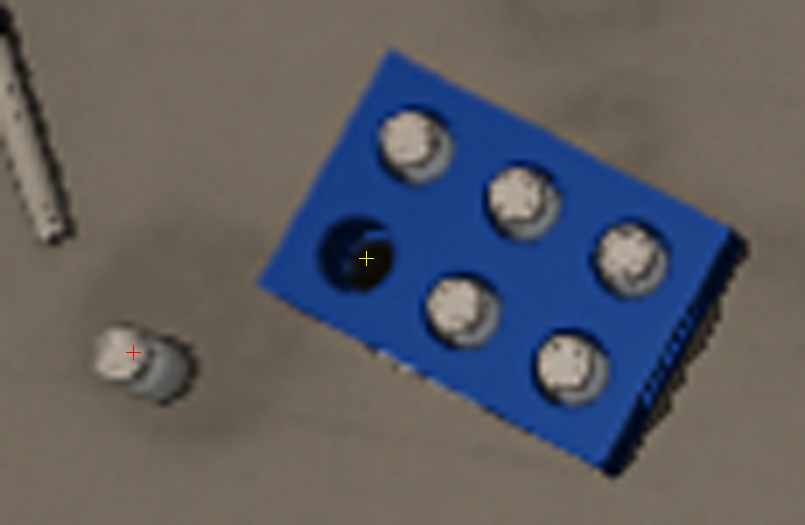

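View pics/scene1.png

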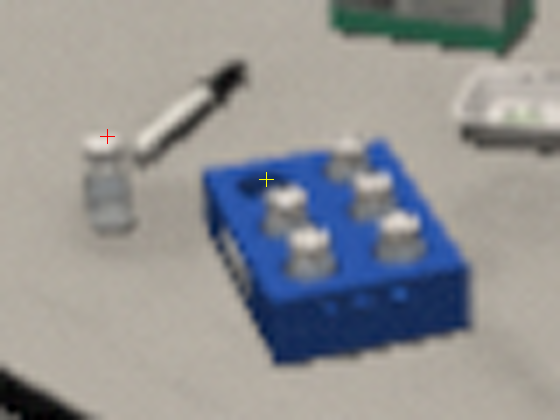

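The top crop shows the loose cap's centre at (121,353) and the empty pocket at (355,254). The scene crop has the cap top near (102,141) and the pocket near (263,184). The crosses (network means) lie about 1.5 px to the right in the top view.

Run:
```python
from station import *
from h import *
T=capture("top");S=capture("scene")
f=lambda x,y,X,Y:(x+X/7-.5,y+Y/7-.5)
for n,a,b,z in(("cap",f(110,145,121,353),f(165,150,102,141),.053),("pocket",f(110,145,355,254),f(165,150,263,184),.04)):
    p,g=tri(T,a,S,b);print(n,"tri",p.round(4),round(g,4),"top@z",onz(T,*a,z).round(4),"scene@z",onz(S,*b,z).round(4))
    u,v=map(round,a);print(" depth",T["depth"][v-1:v+2,u-1:u+2].round(3).tolist())
# caps in the rack at z .058
C=[onz(T,*f(110,145,*q),.058)[:2] for q in((410,137),(517,194),(628,251),(458,305),(567,361))]
ex=C[0]-C[1]+C[3];ex2=C[1]*2-C[4]*1+0*C[0]
print("pocket from caps",ex.round(4),(2*C[3]-C[4]).round(4),"steps",np.linalg.norm(C[0]-C[1]),np.linalg.norm(C[3]-C[4]),np.linalg.norm(C[1]-C[3]))
s=sense();R=np.array(s["ee_rot"])
for n,X in(("cap",[.513,.472,.20]),):print(n,(R.T@(np.array(X)-s["tcp_pos"])).round(4))
```

```text
cap tri [0.5131 0.4766 0.0472] 0.0002 top@z [0.5124 0.4747 0.053 ] scene@z [0.5062 0.4673 0.053 ]
 depth [[1.2760000228881836, 1.2730000019073486, 1.2690000534057617], [1.2690000534057617, 1.2740000486373901, 1.2710000276565552], [1.2740000486373901, 1.2719999551773071, 1.2730000019073486]]
pocket tri [0.5553 0.386  0.0339] 0.0003 top@z [0.5544 0.3844 0.04  ] scene@z [0.5477 0.3772 0.04  ]
 depth [[1.3250000476837158, 1.3250000476837158, 1.3250000476837158], [1.3209999799728394, 1.3259999752044678, 1.3300000429153442], [1.3259999752044678, 1.3220000267028809, 1.3220000267028809]]
pocket from caps [0.5541 0.3817] [0.5532 0.382 ] steps 0.04964170498143183 0.04952664103726292 0.050079623983639715
cap [ 0.2996 -0.0044  0.0413]
```

Request:
servo_tool(slide=[[0.035, 0, 0.0], [0.07, 0, 0.0], [0.105, -0.002, 0.0], [0.14, -0.002, 0.0], [0.175, -0.003, 0.0]], spin=[0, 0, 0, 0, 0], grip=[1, 1, 1, 1, 1])

```text
time_s: 1.32
tcp_pos: [0.3981, 0.5165, 0.2414]
ee_rot: [[0.928, -0.373, 0.0], [-0.373, -0.928, 0.0], [0.0, -0.0, -1.0]]
wrist_force: [0.1, 0.0, 0.4]
gripper_width: 0.707
gripper_force: 0.0
```

Request:
servo_tool(slide=[[0.035, 0, 0.01], [0.07, 0, 0.03], [0.1, -0.001, 0.05], [0.123, -0.001, 0.07], [0.123, -0.001, 0.08]], spin=[0, 0, 0, 0, 0], grip=[1, 1, 1, 1, 1])

```text
time_s: 1.73
tcp_pos: [0.5142, 0.4689, 0.1575]
ee_rot: [[0.926, -0.378, -0.003], [-0.378, -0.926, -0.004], [-0.001, 0.004, -1.0]]
wrist_force: [-0.2, 0.6, 0.1]
gripper_width: 0.323
gripper_force: 0.0
```

Request:
servo_tool(slide=[[0, 0, 0], [0, 0, 0], [0, 0, 0], [0, 0, 0], [0, 0, 0]], spin=[0, 0, 0, 0, 0], grip=[1, 1, 1, 1, 1])

```text
time_s: 2.15
tcp_pos: [0.5108, 0.4734, 0.163]
ee_rot: [[0.928, -0.372, 0.002], [-0.372, -0.928, 0.002], [0.001, -0.003, -1.0]]
wrist_force: [0.1, 0.3, -0.9]
gripper_width: 0.02
gripper_force: 0.0
```

Run:
```python
from station import *
from h import *
T=capture("top");S=capture("scene");s=sense();R=np.array(s["ee_rot"]);p=np.array(s["tcp_pos"])
print(s["time_s"],p.round(4),R.round(3).tolist(),s["gripper_width"],"to go",(R.T@(np.array([.511,.472,.104])-p)).round(4))
tip=p+R[:,2]*.019;o=[]
for d,(x,y,w,h) in((T,(95,160,57,70)),(S,(150,120,57,70))):
    g=cv2.resize(d["pixels"][y:y+h,x:x+w],None,fx=7,fy=7,interpolation=cv2.INTER_CUBIC)
    u=proj(d,tip);print(u);u=(u-[x,y]+.5)*7;cv2.drawMarker(g,tuple(int(i) for i in u),(0,0,255),cv2.MARKER_CROSS,14,1);o.append(g)
cv2.imwrite("pics/a.png",np.hstack(o))
for c in("top","scene"):print([(np.round(r["point"],4),r["conf"]) for r in tip_of("vial_out_top",c)[:2]])
```

```text
2.25 [0.5109 0.473  0.1625] [[0.928, -0.372, 0.001], [-0.372, -0.928, 0.002], [0.0, -0.002, -1.0]] 0.0065140843356779115 to go [0.0004 0.001  0.0585]
[116.60724161 190.86048271]
[176.70376781 148.17060523]
[]
[(array([0.5083, 0.4713, 0.0545]), 0.61)]
```

View pics/a.png

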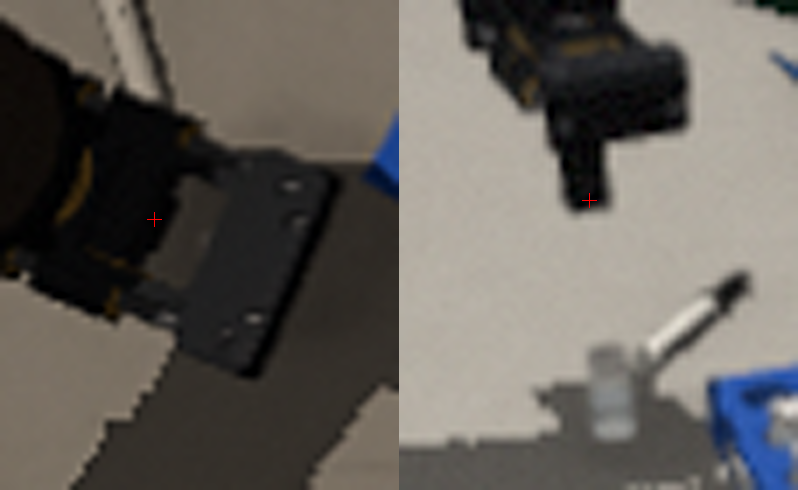

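The scene crop shows the closed fingertips at (585,204), straight above the vial and about 0.6 px from where the calibration predicts them. With that correction, the scene view puts the cap at about (0.512, 0.470) and the pocket at (0.5525, 0.380), in line with the top view. I'll descend to about 30 mm above the cap and hold.

Request:
servo_tool(slide=[[0.001, 0.001, 0.015], [0.001, 0.001, 0.03], [0.001, 0.001, 0.045], [0.001, 0.001, 0.055], [0.001, 0.001, 0.06]], spin=[0, 0, 0, 0, 0], grip=[1, 1, 1, 1, 1])

```text
time_s: 2.77
tcp_pos: [0.5113, 0.4703, 0.0995]
ee_rot: [[0.928, -0.374, -0.002], [-0.374, -0.928, -0.002], [-0.001, 0.003, -1.0]]
wrist_force: [0.5, -0.5, 0.7]
gripper_width: 0.005
gripper_force: 0.0
```

Request:
servo_tool(slide=[[0, 0, 0], [0, 0, 0], [0, 0, 0], [0, 0, 0], [0, 0, 0]], spin=[0, 0, 0, 0, 0], grip=[1, 1, 1, 1, 1])

```text
time_s: 3.18
tcp_pos: [0.5122, 0.4712, 0.1022]
ee_rot: [[0.928, -0.373, 0.001], [-0.373, -0.928, 0.001], [0.0, -0.002, -1.0]]
wrist_force: [0.8, 0.5, 0.2]
gripper_width: 0.008
gripper_force: 0.0
```

Run:
```python
from station import *
from h import *
S=capture("scene");s=sense();R=np.array(s["ee_rot"]);p=np.array(s["tcp_pos"])
print(s["time_s"],p.round(4),R.round(3).tolist(),s["gripper_width"],"to pocket",(R.T@(np.array([.553,.381,.085])-p)).round(4))
d=S;x,y,w,h=150,120,70,70
g=cv2.resize(d["pixels"][y:y+h,x:x+w],None,fx=8,fy=8,interpolation=cv2.INTER_CUBIC)
cv2.imwrite("pics/b.png",g)
```

```text
3.2333 [0.5121 0.4711 0.102 ] [[0.928, -0.374, 0.001], [-0.374, -0.928, 0.001], [0.0, -0.001, -1.0]] 0.006541984071485285 to pocket [0.0716 0.0684 0.017 ]
```

View pics/b.png

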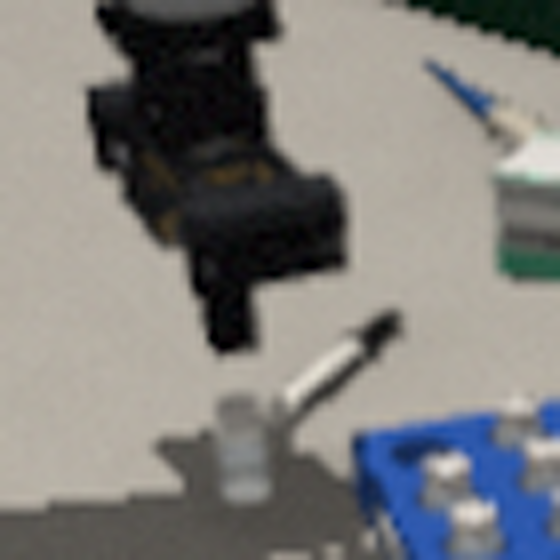

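The fingertips at (233,346) sit straight above the cap at (240,398), in line with the vial's axis to within about 1 mm. I'll hold here, then lift, cross and descend over the pocket.

Request:
servo_tool(slide=[[0, 0, 0], [0, 0, 0], [0, 0, 0], [0, 0, 0], [0, 0, 0]], spin=[0, 0, 0, 0, 0], grip=[1, 1, 1, 1, 1])

```text
time_s: 3.65
tcp_pos: [0.5119, 0.4709, 0.1012]
ee_rot: [[0.928, -0.374, 0.0], [-0.374, -0.928, -0.0], [0.0, -0.0, -1.0]]
wrist_force: [-0.3, 0.1, -0.3]
gripper_width: 0.005
gripper_force: 0.0
```

Request:
servo_tool(slide=[[0, 0, 0], [0, 0, 0], [0, 0, 0], [0, 0, 0], [0, 0, 0]], spin=[0, 0, 0, 0, 0], grip=[1, 1, 1, 1, 1])

```text
time_s: 4.07
tcp_pos: [0.5119, 0.4709, 0.1012]
ee_rot: [[0.928, -0.374, -0.0], [-0.374, -0.928, -0.0], [-0.0, 0.0, -1.0]]
wrist_force: [-0.6, -0.0, 1.1]
gripper_width: 0.007
gripper_force: 0.0
```

Request:
servo_tool(slide=[[0, 0, 0], [0, 0, 0], [0, 0, 0], [0, 0, 0], [0, 0, 0]], spin=[0, 0, 0, 0, 0], grip=[1, 1, 1, 1, 1])

```text
time_s: 4.48
tcp_pos: [0.5119, 0.4708, 0.1012]
ee_rot: [[0.928, -0.374, -0.0], [-0.374, -0.928, -0.0], [-0.0, 0.0, -1.0]]
wrist_force: [0.6, 0.4, 0.1]
gripper_width: 0.002
gripper_force: 0.0
```

Request:
servo_tool(slide=[[0, 0, 0], [0, 0, 0], [0, 0, 0], [0, 0, 0], [0, 0, 0]], spin=[0, 0, 0, 0, 0], grip=[1, 1, 1, 1, 1])

```text
time_s: 4.9
tcp_pos: [0.5119, 0.4709, 0.1013]
ee_rot: [[0.928, -0.374, 0.0], [-0.374, -0.928, 0.0], [0.0, -0.0, -1.0]]
wrist_force: [-0.7, -0.5, -0.3]
gripper_width: 0.002
gripper_force: 0.0
```

Request:
servo_tool(slide=[[0, 0, -0.02], [0, 0, -0.045], [0.01, 0.01, -0.06], [0.03, 0.028, -0.06], [0.05, 0.047, -0.06]], spin=[0, 0, 0, 0, 0], grip=[1, 1, 1, 1, 1])

```text
time_s: 5.32
tcp_pos: [0.5413, 0.4087, 0.1632]
ee_rot: [[0.928, -0.372, 0.002], [-0.372, -0.928, 0.003], [0.001, -0.004, -1.0]]
wrist_force: [0.1, -0.4, -1.2]
gripper_width: 0.003
gripper_force: 0.0
```

Request:
servo_tool(slide=[[0.015, 0.015, 0], [0.022, 0.021, 0], [0.022, 0.021, 0], [0.022, 0.021, 0], [0.022, 0.021, 0]], spin=[0, 0, 0, 0, 0], grip=[1, 1, 1, 1, 1])

```text
time_s: 5.73
tcp_pos: [0.5531, 0.3816, 0.1612]
ee_rot: [[0.928, -0.373, 0.0], [-0.373, -0.928, 0.0], [0.0, -0.0, -1.0]]
wrist_force: [0.5, 0.8, -0.3]
gripper_width: 0.007
gripper_force: 0.0
```

Request:
servo_tool(slide=[[0, 0, 0.015], [0, 0, 0.03], [0, 0, 0.045], [0, 0, 0.06], [0, 0, 0.066]], spin=[0, 0, 0, 0, 0], grip=[1, 1, 1, 1, 1])

```text
time_s: 6.15
tcp_pos: [0.5517, 0.3814, 0.0926]
ee_rot: [[0.928, -0.372, -0.003], [-0.372, -0.928, -0.002], [-0.002, 0.003, -1.0]]
wrist_force: [-0.4, 0.5, -0.7]
gripper_width: 0.004
gripper_force: 0.0
```

Request:
servo_tool(slide=[[0, 0, 0], [0, 0, 0], [0, 0, 0], [0, 0, 0], [0, 0, 0]], spin=[0, 0, 0, 0, 0], grip=[1, 1, 1, 1, 1])

```text
time_s: 6.57
tcp_pos: [0.5536, 0.3813, 0.0963]
ee_rot: [[0.928, -0.373, 0.001], [-0.373, -0.928, 0.001], [0.001, -0.002, -1.0]]
wrist_force: [0.2, -0.7, -0.5]
gripper_width: 0.003
gripper_force: 0.0
```

Run:
```python
from station import *
from h import *
S=capture("scene");s=sense();R=np.array(s["ee_rot"]);p=np.array(s["tcp_pos"])
print(s["time_s"],p.round(4),"to pocket",(R.T@(np.array([.553,.381,.085])-p)).round(4))
d=S;x,y,w,h=165,130,75,70
g=cv2.resize(d["pixels"][y:y+h,x:x+w],None,fx=8,fy=8,interpolation=cv2.INTER_CUBIC)
cv2.imwrite("pics/c.png",g)
```

```text
6.6167 [0.5536 0.3812 0.0962] to pocket [-0.0005  0.0004  0.0112]
```

View pics/c.png

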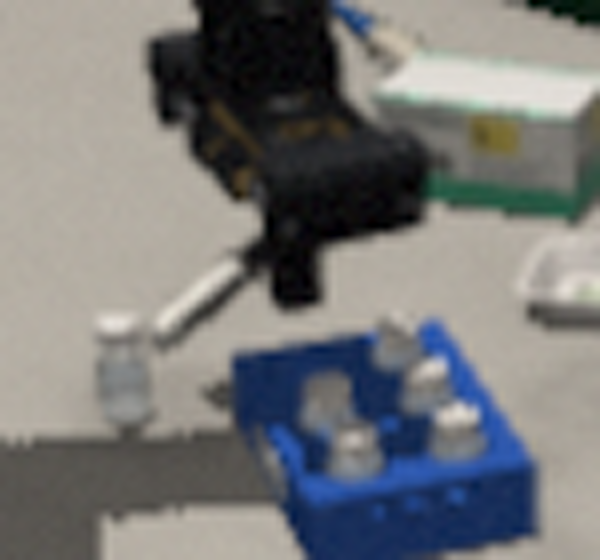

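The fingertips at (297,300) are above the empty corner pocket, near (300,355) in this crop. The vials and rack are undisturbed. I'll lower 13 mm and settle.

Request:
servo_tool(slide=[[0, 0, 0.005], [0, 0, 0.01], [0, 0, 0.013], [0, 0, 0.013], [0, 0, 0.013]], spin=[0, 0, 0, 0, 0], grip=[1, 1, 1, 1, 1])

```text
time_s: 7.03
tcp_pos: [0.5531, 0.3806, 0.0816]
ee_rot: [[0.928, -0.374, -0.001], [-0.374, -0.928, -0.001], [-0.0, 0.001, -1.0]]
wrist_force: [-0.2, 0.9, 0.7]
gripper_width: 0.003
gripper_force: 0.0
```

Request:
servo_tool(slide=[[0, 0, 0], [0, 0, 0], [0, 0, 0], [0, 0, 0], [0, 0, 0]], spin=[0, 0, 0, 0, 0], grip=[1, 1, 1, 1, 1])

```text
time_s: 7.45
tcp_pos: [0.5533, 0.3809, 0.0824]
ee_rot: [[0.928, -0.374, 0.0], [-0.374, -0.928, 0.0], [0.0, -0.0, -1.0]]
wrist_force: [0.5, -0.9, -0.6]
gripper_width: 0.005
gripper_force: 0.0
```

Request:
servo_tool(slide=[[0, 0, 0], [0, 0, 0], [0, 0, 0], [0, 0, 0], [0, 0, 0]], spin=[0, 0, 0, 0, 0], grip=[1, 1, 1, 1, 1])

```text
time_s: 7.87
tcp_pos: [0.5533, 0.3809, 0.0823]
ee_rot: [[0.928, -0.374, 0.0], [-0.374, -0.928, 0.0], [0.0, -0.0, -1.0]]
wrist_force: [0.2, 0.1, -0.2]
gripper_width: 0.006
gripper_force: 0.0
```

Request:
servo_tool(slide=[[0, 0, 0], [0, 0, 0], [0, 0, 0], [0, 0, 0], [0, 0, 0]], spin=[0, 0, 0, 0, 0], grip=[1, 1, 1, 1, 1])

```text
time_s: 8.28
tcp_pos: [0.5533, 0.3809, 0.0822]
ee_rot: [[0.928, -0.374, -0.0], [-0.374, -0.928, -0.0], [-0.0, 0.0, -1.0]]
wrist_force: [-0.6, 0.2, -0.3]
gripper_width: 0.005
gripper_force: 0.0
```

```bash
python3 -c "
from station import *
s=sense();print(s['tcp_pos'],s['wrist_force']);print(finish_job())"
```

```text
[0.55325734 0.3808732  0.08221092] [-0.60092767  0.2398463  -0.33231009]
the job is handed in; nothing more can be done
None
```

Job handed in at about 8.3 s (no verdict returned): the arm pointed at the loose vial's cap from about 29 mm above for about 1.7 s, then moved over the rack's empty corner pocket and stayed there, tips about 23 mm above the rack, with no sign of contact.

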